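Lift the yellow tub out of the interlocking desk organiser

ROBOT

A 7-joint arm with a two-finger parallel gripper is mounted at the origin on a cart in front of the work surface, level with it; the furniture and walls round the work are solid. World frame = base frame: x ahead of the robot, y to its left, z up, the work surface at z = 0. Lengths are in m, angles in degrees, forces in N, time in s.
With the tool pointing down it reaches from about 0.425 to 0.875 m from the base axis. Payload 4.7 kg.
Tool frame: the origin (TCP) lies at the very end of the fingers, on their centre line; the grasp point (between the pads) lies 19 mm behind it; z points along the fingers, y is the line along which they close (so a half turn about z gives the same grasp; the last joint's range is limited). The gripper opens to 87 mm and grips with 3 to 60 N. Pads are 19 mm wide; open, the fingers measure 117 mm over their backs; the gripper's body (75 mm by 190 mm) begins 51 mm behind the grasp point.
Start: joints at [-73.734, 18.392, -4.016, 83.108, 1.295, 78.541, -3.26], TCP at [0.173, 0.626, 0.223] pointing down, gripper open.
Joint ranges: [-163.93, 163.93], [-17.29, 119.83], [-79.2, 71.16], [3.27, 140.29], [-89.18, 269.18], [5.43, 117.66], [-154.24, 154.24]. Speed limits (degrees/s): [147.25, 147.25, 180, 180, 180, 180, 180].

INTERFACE

Orientations are given as [roll, pitch, yaw] about the fixed x, y, z axes, in that order (R = Rz(yaw) Ry(pitch) Rx(roll)).
In Python, from cell import get_obs, eyes, env gives the robot as it stands.
- The arm moves only by the tool servo_tool, never from a script. Its argument "series" is a list that holds one entry, the list of rows, each a list of 7 numbers: the shift along the tool's x, y, z in units of 300 mm (1.0 is 300 mm), then the turn, a rotation vector about the tool's x, y, z in units of pi rad (1.0 is pi rad), then the opening, from 0 (shut) to 1 (fully open). In form: [[[tx, ty, tz, wx, wy, wz, gripper], ...]]. A call has 1 to 12 rows; each row is the pose to reach, as a shift and turn from the pose commanded when the call began, along the tool's axes at that moment, turning the shorter way round; what a row does not reach only later rows make up. A row lasts 1/12 s, in which the tool goes at most 41.7 mm and 7.16 degrees, less where a joint would pass 70% of its speed; a pose out of reach is approached as far as the arm can. A call with a number of a shift or a turn outside -1 to 1 is refused whole. A call with a gripper value outside its range is refused whole. The fingers move at their own pace and stop on an object; "grip_force" is the grip in N (left out, the last holds). Time passes only in rows, so rows that repeat a pose let the fingers close. It gives the time, the measured TCP pose, the force, the opening and the grip force at its end, in the units of the state.
- get_obs(): the state, without advancing time (a new reading comes with each control period).
- eyes.read_camera(name): name is "scene" or "top"; returns a dict with "frame" (420x560x3 uint8, red, green, blue), "depth" (420x560 float32, m along the optical axis (not along the pixel's ray), 0 where there is no reading), "fx", "fy", "cx", "cy" (pixels), "distortion" ([k1, k2, p1, p2, k3] as OpenCV has them; the pictures are not rectified), "origin" and "rotation" of the camera in the world. Camera axes: x right, y down, z forward; pixel columns grow to the right and rows downward; lengths in m; the calibration is good to about 2 mm. A picture is of the moment at which its call begins.
- env.sign_off(): hands the job in; it is judged then, once.
The state is a dict: "time_s": time; "qpos": joint angles; "joint_velocities": joint speeds; "effort": joint torques, N m; "tool_pos": TCP position; "tool_rot": TCP orientation; "force": force on the tool from outside, world axes, zero at the start; "wrist_torque": the same for the moment, N m; "grip_width": finger opening in m; "grasp_force": force on a finger pad.
Only numpy, scipy, OpenCV 4.12 (cv2) and the standard library are available. Lean on these libraries where they do the work, as an engineer would, in place of code of your own. Each camera call takes 0.05 s, during which the arm holds its last target. There are 200 camera calls.

TASK

The desk organiser holds three tubs that interlock side by side and only come out upwards. Lift the empty yellow tub straight up out of its row, keeping it upright and leaving the blue and the white tub seated in the organiser, and stand it upright in the middle of the round cork mat, ready to be filled.

Things in the scene. Friction and masses are not known exactly. Their poses are not given: they have to be found in the camera images.
- tub_yellow: empty yellow tub, 90 x 59 mm (x, y), walls 60 mm high, about 150 g; upright paddle grip in its middle, 14 mm thick along x, 33 wide along y, top 108 mm above the underside. Origin: underside centre; z up, y along the row. A T rib on its +y side and a T slot in its -y side, full height, 2 mm play, interlock with tub or end cheek on both sides until it is lifted 60 mm. Underside starts 6 mm above the desk
- tub_blue: blue tub holding a sharpener, shape, grip and axes as the yellow tub, loose, about 400 g. The three tubs stand in a row, 60 mm apart, in any order, in the organiser: a black base 104 x 220 mm, fixed to the desk, with an end cheek 66 mm high at each end of the row. The row may be turned
- tub_white: white tub holding a binder clip, shape, grip and axes as the yellow tub, loose, about 400 g; in the same row
- cork_mat: round cork mat lying fixed on the desk, 150 mm across and 5 mm thick. Origin: centre of the underside (desk level), z up; it may lie to the left or to the right of the organiser

How it is judged (in metres and radians):
On the way:
1. the yellow tub is lifted out upright (underside more than 66 mm above the desk, tilt under 15 degrees) while the blue and the white tub stay down (height (world z) of tub_yellow above 0.066 m and angle between tub_yellow's own z axis and vertical below 0.26 rad and height (world z) of each of tub_blue, tub_white below 0.026 m), for 0.1 s.
At the end, for the whole second after the job is handed in: The yellow tub stands upright (within 6 degrees) and at rest on the cork mat, its centre within 25 mm of the mat's centre; the blue and the white tub are seated in the organiser, within 12 mm of where they were (horizontal distance between tub_yellow and cork_mat below 0.025 m and height (world z) of tub_yellow between 0.002 and 0.01 m and angle between tub_yellow's own z axis and vertical below 0.1 rad and linear speed of tub_yellow below 0.02 m/s and contact force between tub_yellow and cork_mat above 0.3 N and height (world z) of each of tub_blue, tub_white below 0.016 m and distance of each of tub_blue, tub_white from where it was at the start of the episode below 0.012 m); the robot touches nothing.
It fails at once if the blue or the white tub is pulled up by more than 30 mm (height (world z) of any of tub_blue, tub_white above 0.036 m).
It fails at once if the yellow tub is tipped by more than 35 degrees (angle between tub_yellow's own z axis and vertical above 0.61 rad).
It also fails if it takes over 40 s, if anything falls off the work surface, if the arm or the gripper's body presses on something with over 40 N, if the wrist force passes 120 N, or if a joint passes its speed limit or range.

## Working session

There is one attempt and no reset: what is moved stays moved. The work goes in short steps, Python scripts to look and compute and a tool call to move; the robot and the scene stay as the last step left them, time stands still between calls to the robot, and variables do not carry over. Pictures are saved under pics/ and viewed, at most 10 in all, crops included, and the job is handed in when it is done.

Besides the shell and the picture viewer there is one more tool, called as a command line: name --argument value ..., lists and objects as JSON in quotes. servo_tool: Moves the arm, as the interface text tells. Shifts and turns lie within -1 to 1; 1 stands for 300 mm of shift or pi rad of turn. Its arguments: {"type":"object","properties":{"series":{"type":"array"},"grip_force":{"type":"number"}},"required":["series"]}

```bash
mkdir -p pics; ls
python3 - <<'E'
from cell import get_obs, eyes, env
import cv2,numpy as np
print(get_obs())
for n in ("scene","top"):
    c=eyes.read_camera(n)
    cv2.imwrite(f"pics/{n}1.png",c["frame"][:,:,::-1])
    np.savez(f"{n}1.npz",**c)
    print({k:v for k,v in c.items() if k not in("frame","depth")})
E
```

```text
pics
{'time_s': 0.0, 'qpos': array([-73.73447764,  18.43949226,  -4.01680133,  83.17689853,
         1.29417984,  78.54045968,  -3.2600746 ]), 'joint_velocities': array([-0.02292112, -0.01252933, -0.09925075,  0.03365412,  0.01197297,
       -0.14523303,  0.05342433]), 'effort': array([ 8.28935435e-05, -4.91290855e+01, -4.03806623e-01, -3.12519979e+01,
       -6.39367034e-02,  4.38642909e-02,  1.78449368e-04]), 'tool_pos': array([0.17312141, 0.62593021, 0.22143929]), 'tool_rot': array([-1.79888356e+02,  4.63936634e-03,  1.64545243e+02]), 'force': array([0.63858139, 0.91479585, 0.31146613]), 'wrist_torque': array([ 0.02637944, -0.00746095,  0.05396411]), 'grasp_force': 0.0, 'grip_width': 0.08704187622713928}
{'fx': 396.8301613805647, 'fy': 396.8301613805647, 'cx': 271.4048674326939, 'cy': 206.99673198782503, 'distortion': array([-0.10092891,  0.        ,  0.        ,  0.        ,  0.        ]), 'origin': array([0.10326077, 0.40620297, 0.63309448]), 'rotation': array([-1.35309417e+02,  3.49924596e-02, -1.34845979e+02])}
{'fx': 444.06892108422994, 'fy': 444.06892108422994, 'cx': 274.91439532023855, 'cy': 205.68616010036, 'distortion': array([-0.14680394,  0.        ,  0.        ,  0.        ,  0.        ]), 'origin': array([ 0.36694422, -0.02418659,  0.91885932]), 'rotation': array([-1.68493889e+02, -9.59186430e-02, -8.48618036e+01])}
```

View pics/scene1.png

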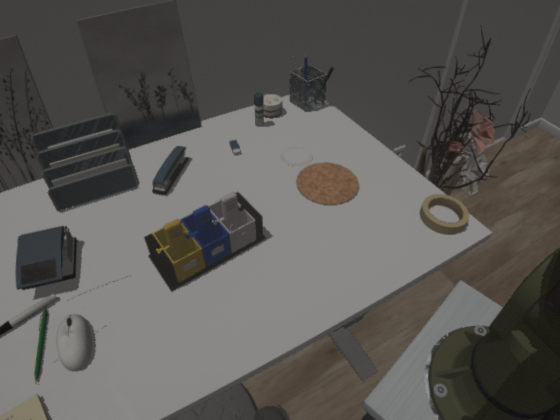

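View pics/top1.png

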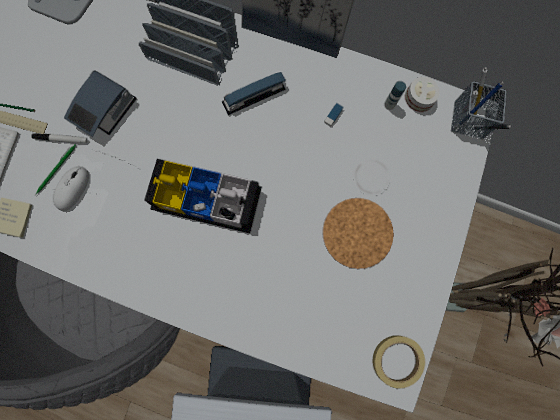

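The scene picture shows the row with yellow at about (178,248), blue (207,235), white (233,222) and the cork mat at (328,183). In the top picture the yellow tub is at (171,183), its paddle at about (172,180), and the mat at (358,233). Next I measure with depth from both views.

```bash
cat > h.py <<'E'
import numpy as np,cv2
from scipy.spatial.transform import Rotation as R
def cloud(c):
    h,w=c["depth"].shape
    v,u=np.mgrid[:h,:w]
    K=np.array([[c["fx"],0,c["cx"]],[0,c["fy"],c["cy"]],[0,0,1.]])
    p=cv2.undistortPoints(np.stack([u,v],-1).reshape(-1,1,2).astype(float),K,c["distortion"]).reshape(h,w,2)
    d=np.asarray(c["depth"],float)
    P=np.dstack([p*d[...,None],d])
    return P@R.from_euler("xyz",c["rotation"],degrees=True).as_matrix().T+c["origin"], d>0
E
python3 - <<'E'
import numpy as np,cv2
from h import cloud
for n in ("scene","top"):
    c=dict(np.load(n+"1.npz")); P,ok=cloud(c)
    hsv=cv2.cvtColor(c["frame"],cv2.COLOR_RGB2HSV); H,S,V=[hsv[...,i].astype(int) for i in range(3)]
    near=ok&(np.abs(P[...,2])<.2)&(P[...,0]>.3)&(P[...,0]<1)
    desk=near&(S<30)&(V>120)&(np.abs(P[...,2])<.02)
    print(n,"desk z",np.median(P[desk][:,2]))
    box=np.zeros_like(ok); 
    if n=="scene": box[190:285,140:270]=1
    else: box[150:240,140:270]=1
    print(" tall z95:",)
    g=near&box&(P[...,2]>.080)
    m=(g*255).astype(np.uint8); k,l,st,ce=cv2.connectedComponentsWithStats(m)
    for i in range(1,k):
        if st[i,4]>8:
            q=P[l==i]; f=c["frame"][l==i].mean(0).round()
            top=q[q[:,2]>q[:,2].max()-.006]
            print("  paddle",st[i],f,"mean",q.mean(0).round(4),"zmax",q[:,2].max().round(4),"top mean",top.mean(0).round(4), len(top), cv2.minAreaRect((top[:,:2]*1000).astype(np.float32)))
    for nm,m in (("yellow",(H>20)&(H<35)&(S>150)),("blue",(H>105)&(H<130)&(S>120))):
        q=P[near&box&m&(P[...,2]>.05)&(P[...,2]<.075)]
        if len(q): print(" rim",nm,len(q),cv2.minAreaRect((q[:,:2]*1000).astype(np.float32)),np.percentile(q[:,2],[50,95]))
    q=P[near&box&(V<60)&(S<120)|(near&box&(P[...,2]>.01)&(P[...,2]<.09))]; print(" all organiser",cv2.minAreaRect((q[:,:2]*1000).astype(np.float32)))
    m=near&(H<18)&(S>90)&(np.abs(P[...,2])<.03)&(V>60)
    k,l,st,ce=cv2.connectedComponentsWithStats((m*255).astype(np.uint8)); i=1+np.argmax(st[1:,4]); q=P[l==i]
    print(" mat",st[i],cv2.minEnclosingCircle((q[:,:2]*1000).astype(np.float32)),q.mean(0),np.median(q[:,2]))
E
```

```text
scene desk z -0.0014216754269436027
 tall z95:
  paddle [221 192  17  20 249] [82. 79. 78.] mean [0.5446 0.0825 0.0999] zmax 0.1137 top mean [0.5468 0.0818 0.1109] 84 ((547.5125122070312, 80.9187240600586), (30.069873809814453, 14.453646659851074), 82.11681365966797)
  paddle [193 206  18  20 279] [41. 49. 69.] mean [0.5538 0.1415 0.1007] zmax 0.1149 top mean [0.5563 0.1401 0.1117] 94 ((558.0521240234375, 138.6829376220703), (31.864683151245117, 14.705028533935547), 83.13693237304688)
  paddle [164 219  19  22 293] [82. 71. 43.] mean [0.562  0.2001 0.1008] zmax 0.1148 top mean [0.5644 0.1992 0.1121] 102 ((566.0931396484375, 198.7677764892578), (29.902137756347656, 15.081344604492188), 87.03421020507812)
 rim yellow 46 ((548.0126342773438, 215.291015625), (84.93310546875, 51.15019226074219), 39.323429107666016) [0.0639842  0.06625081]
 rim blue 157 ((556.3807373046875, 143.17874145507812), (65.74885559082031, 88.04731750488281), 80.40967559814453) [0.06396983 0.06652281]
 all organiser ((639.1995849609375, 128.05404663085938), (216.79779052734375, 271.98992919921875), 82.0981597900390
[... 721 characters left out ...]
4] zmax 0.1179 top mean [0.5485 0.079  0.114 ] 88 ((548.0288696289062, 79.81590270996094), (29.14143943786621, 13.597481727600098), 80.6822509765625)
 rim yellow 470 ((557.2010498046875, 144.17044067382812), (193.71717834472656, 89.71638488769531), 81.48292541503906) [0.06412158 0.06869502]
 rim blue 393 ((556.450439453125, 137.85342407226562), (208.8098907470703, 89.17021179199219), 81.73571014404297) [0.06475344 0.06890623]
 all organiser ((556.1969604492188, 138.43267822265625), (217.56309509277344, 102.80992889404297), 81.81634521484375)
 mat [ 323  198   71   71 3826] ((510.7124938964844, -187.72462463378906), 74.79217529296875) [ 0.51016833 -0.18642997  0.00530295] 0.005309468999079248
```

Run:
```python
import cv2
a=cv2.imread("pics/scene1.png")[185:285,135:275]; b=cv2.imread("pics/top1.png")[145:245,135:275]
cv2.imwrite("pics/crop1.png",cv2.convertScaleAbs(cv2.resize(cv2.vconcat([a,b]),None,fx=3,fy=3,interpolation=cv2.INTER_CUBIC),alpha=1.5,beta=20))
```

```text
(no output)
```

View pics/crop1.png

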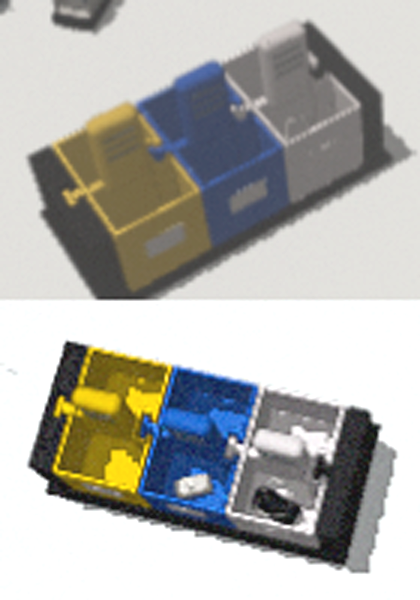

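The interlocks are clear. The yellow tub is at the left end with its rib in the left cheek, and blue's rib sits in yellow's slot. The yellow paddle is at about (0.566, 0.198) with its top at 0.114, the row's axis lies at about 81.5°, and the mat is at (0.511, -0.187). The tool yaw needs to be 81.5°, so I go halfway there first.

servo_tool --series '[[[-0.41,-0.256,0,0,0,0.115,0.7],[-0.82,-0.512,0,0,0,0.23,0.7],[-0.82,-0.512,0,0,0,0.23,0.7],[-0.82,-0.512,0,0,0,0.23,0.7],[-0.82,-0.512,0,0,0,0.23,0.7],[-0.82,-0.512,0,0,0,0.23,0.7],[-0.82,-0.512,0,0,0,0.23,0.7],[-0.82,-0.512,0,0,0,0.23,0.7],[-0.82,-0.512,0,0,0,0.23,0.7],[-0.82,-0.512,0,0,0,0.23,0.7],[-0.82,-0.512,0,0,0,0.23,0.7],[-0.82,-0.512,0,0,0,0.23,0.7]]]'

```text
time_s: 1.1
tool_pos: [0.368, 0.4142, 0.2223]
tool_rot: [-180.0, -0.0, 123.3]
force: [-0.4, -1.6, -0.1]
grip_width: 0.0607
grasp_force: 0.0
```

```bash
cat > go.py <<'E'
import sys,numpy as np
from scipy.spatial.transform import Rotation as R
from cell import get_obs
o=get_obs(); x,y,z,yaw=map(float,sys.argv[1:5])
Rm=R.from_euler("xyz",o["tool_rot"],degrees=True); T=R.from_euler("xyz",[180,0,yaw],degrees=True)
print("pose",o["tool_pos"].round(4),o["tool_rot"].round(2),"t",o["time_s"],"F",o["force"].round(1),"w",o["grip_width"],o["grasp_force"],"q",o["qpos"].round(0))
print("shift",(Rm.inv().apply(np.array([x,y,z])-o["tool_pos"])/.3).round(4),"turn",((Rm.inv()*T).as_rotvec()/np.pi).round(4))
E
python3 go.py .566 .198 .18 81.5
```

```text
pose [0.368  0.4142 0.2223] [-1.7997e+02 -1.0000e-02  1.2332e+02] t 1.1 F [-0.4 -1.6 -0.1] w 0.060668104103610926 0.0 q [-60.   7.   9.  97.  -1.  76. -17.]
shift [-0.9646  0.1556  0.1407] turn [-2.000e-04  0.000e+00  2.323e-01]
```

servo_tool --series '[[[-0.965,0.156,0.14,0,0,0.232,0.7],[-0.965,0.156,0.14,0,0,0.232,0.7],[-0.965,0.156,0.14,0,0,0.232,0.7],[-0.965,0.156,0.14,0,0,0.232,0.7],[-0.965,0.156,0.14,0,0,0.232,0.7],[-0.965,0.156,0.14,0,0,0.232,0.7],[-0.965,0.156,0.14,0,0,0.232,0.7],[-0.965,0.156,0.14,0,0,0.232,0.7],[-0.965,0.156,0.14,0,0,0.232,0.7],[-0.965,0.156,0.14,0,0,0.232,0.7],[-0.965,0.156,0.14,0,0,0.232,0.7],[-0.965,0.156,0.14,0,0,0.232,0.7]]]'

```text
time_s: 2.1
tool_pos: [0.5658, 0.1988, 0.1807]
tool_rot: [-180.0, -0.1, 81.6]
force: [0.5, -0.1, -0.8]
grip_width: 0.0607
grasp_force: 0.0
```

```bash
python3 go.py .566 .198 .077 81.5
python3 - <<'E'
from cell import eyes
import cv2,numpy as np
c=eyes.read_camera("scene"); np.savez("scene2.npz",**c)
cv2.imwrite("pics/s2.png",cv2.resize(c["frame"][100:300,80:320,::-1],None,fx=3,fy=3,interpolation=cv2.INTER_CUBIC))
E
```

```text
pose [0.5658 0.1988 0.1807] [-1.7997e+02 -6.0000e-02  8.1620e+01] t 2.1 F [ 0.5 -0.1 -0.8] w 0.06066320199780149 0.0 q [-43.  14.  24.  95.  -6.  72. -25.]
shift [-0.0028  0.0012  0.3457] turn [-0.0001 -0.0003  0.0007]
```

View pics/s2.png

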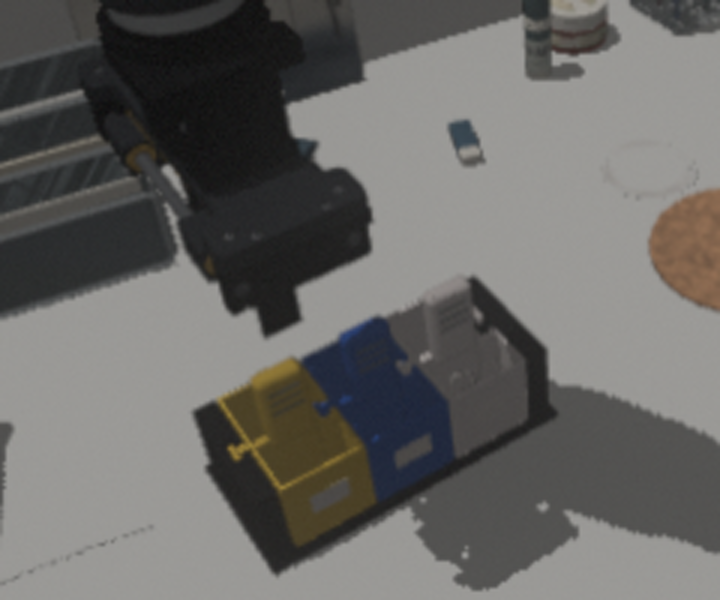

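The gripper hangs above the yellow paddle: the finger is at crop (280,310) and the paddle at (280,385). I descend, then close gently.

servo_tool --series '[[[-0.002,0.001,0.05,0,0,0,0.7],[-0.002,0.001,0.1,0,0,0,0.7],[-0.002,0.001,0.15,0,0,0,0.7],[-0.002,0.001,0.2,0,0,0,0.7],[-0.002,0.001,0.25,0,0,0,0.7],[-0.002,0.001,0.3,0,0,0,0.7],[-0.002,0.001,0.325,0,0,0,0.7],[-0.002,0.001,0.345,0,0,0,0.7],[-0.002,0.001,0.345,0,0,0,0.7],[-0.002,0.001,0.345,0,0,0,0.7]]]'

```text
time_s: 2.98
tool_pos: [0.5672, 0.1959, 0.0776]
tool_rot: [180.0, -0.0, 81.4]
force: [-0.2, 1.1, 0.8]
grip_width: 0.0609
grasp_force: 0.0
```

servo_tool --series '[[[0,0,0,0,0,0,0.4],[0,0,0,0,0,0,0.3],[0,0,0,0,0,0,0.2],[0,0,0,0,0,0,0.1],[0,0,0,0,0,0,0],[0,0,0,0,0,0,0],[0,0,0,0,0,0,0],[0,0,0,0,0,0,0],[0,0,0,0,0,0,0],[0,0,0,0,0,0,0]]]' --grip_force 20

```text
time_s: 3.82
tool_pos: [0.5669, 0.1954, 0.0769]
tool_rot: [-180.0, 0.0, 81.4]
force: [-1.3, -0.2, -0.9]
grip_width: 0.0136
grasp_force: 20.0
```

Gripped at 13.6 mm, which matches the paddle's thickness. I lift slowly and check the load.

servo_tool --series '[[[0,0,-0.01,0,0,0,0],[0,0,-0.02,0,0,0,0],[0,0,-0.03,0,0,0,0],[0,0,-0.04,0,0,0,0],[0,0,-0.05,0,0,0,0],[0,0,-0.05,0,0,0,0],[0,0,-0.05,0,0,0,0]]]'

```text
time_s: 4.4
tool_pos: [0.5673, 0.1955, 0.0924]
tool_rot: [180.0, -0.0, 81.4]
force: [0.2, -0.6, -1.2]
grip_width: 0.0135
grasp_force: 20.0
```

```bash
python3 go.py .566 .198 .25 81.5
cat > rows.py <<'E'
import sys,numpy as np,cv2
from h import cloud
from cell import eyes
c=eyes.read_camera("scene"); P,ok=cloud(c)
cv2.imwrite("pics/%s.png"%sys.argv[1],cv2.resize(c["frame"][100:300,80:380,::-1],None,fx=2.5,fy=2.5,interpolation=cv2.INTER_CUBIC))
# start positions of the blue and white paddle: top height and centre
for n,(x,y) in dict(blue=(.557,.139),white=(.548,.080)).items():
    q=P[ok&(np.hypot(P[...,0]-x,P[...,1]-y)<.022)&(P[...,2]>.08)&(P[...,2]<.16)]
    print(n,len(q),q.mean(0).round(4),np.percentile(q[:,2],95).round(4) if len(q) else 0)
E
python3 rows.py l1
```

```text
pose [0.5673 0.1955 0.0924] [ 1.7997e+02 -3.0000e-02  8.1390e+01] t 4.4 F [ 0.2 -0.6 -1.2] w 0.013521590523346321 19.979596018602024 q [-42.  19.  24. 100.  -8.  63. -24.]
shift [ 0.0077 -0.0053 -0.5252] turn [ 0.0002 -0.0001 -0.0006]
blue 0 [nan nan nan] 0
white 248 [0.5444 0.0828 0.1001] 0.1127rows.py:9: RuntimeWarning: Mean of empty slice.
  print(n,len(q),q.mean(0).round(4),np.percentile(q[:,2],95).round(4) if len(q) else 0)
  ret = um.true_divide(
```

View pics/l1.png

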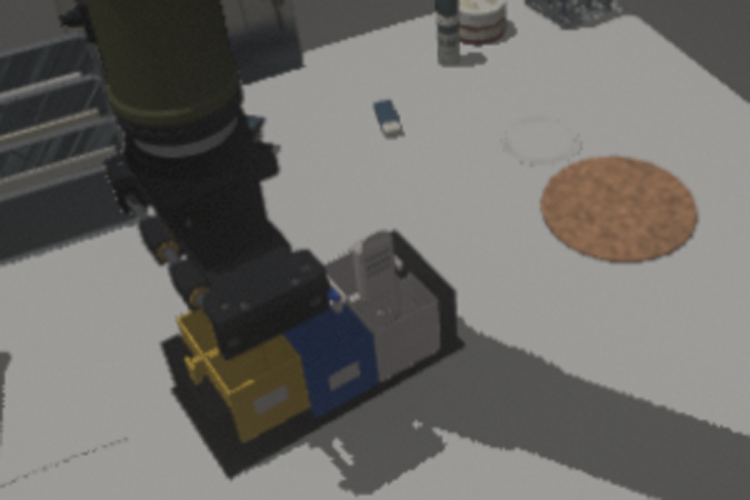

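Yellow has risen about 15 mm (its label at (270,400) is above its seat line). Blue (345,375) and white are still seated, and the load is about 1.2 N, so only the yellow tub is hanging. I keep lifting.

servo_tool --series '[[[0,0,-0.02,0,0,0,0],[0,0,-0.04,0,0,0,0],[0,0,-0.06,0,0,0,0],[0,0,-0.08,0,0,0,0],[0,0,-0.1,0,0,0,0],[0,0,-0.12,0,0,0,0],[0,0,-0.14,0,0,0,0],[0,0,-0.16,0,0,0,0],[0,0,-0.18,0,0,0,0],[0,0,-0.2,0,0,0,0],[0,0,-0.22,0,0,0,0],[0,0,-0.24,0,0,0,0]]]'

```text
time_s: 5.45
tool_pos: [0.5671, 0.1954, 0.1647]
tool_rot: [-180.0, -0.0, 81.4]
force: [-0.2, 0.0, -0.5]
grip_width: 0.0139
grasp_force: 20.0
```

servo_tool --series '[[[0,0,-0.03,0,0,0,0],[0,0,-0.06,0,0,0,0],[0,0,-0.09,0,0,0,0],[0,0,-0.12,0,0,0,0],[0,0,-0.15,0,0,0,0],[0,0,-0.18,0,0,0,0],[0,0,-0.21,0,0,0,0],[0,0,-0.24,0,0,0,0],[0,0,-0.27,0,0,0,0],[0,0,-0.29,0,0,0,0],[0,0,-0.29,0,0,0,0],[0,0,-0.29,0,0,0,0]]]'

```text
time_s: 6.45
tool_pos: [0.5673, 0.1955, 0.2514]
tool_rot: [180.0, -0.0, 81.4]
force: [-1.0, -0.1, -1.6]
grip_width: 0.0137
grasp_force: 20.0
```

```bash
python3 rows.py l2; python3 go.py .511 -.187 .25 81.5
```

```text
blue 281 [0.5537 0.1415 0.1003] 0.1134
white 249 [0.5445 0.0826 0.0999] 0.1126
pose [0.5669 0.1954 0.2508] [-1.7998e+02  1.0000e-02  8.1390e+01] t 6.5 F [ 0.1  0.2 -1.3] w 0.013675080700248655 19.979457810841268 q [-43.  12.  25.  89.  -5.  80. -26.]
shift [-1.2882  0.0066  0.0029] turn [-0.0001  0.0001 -0.0006]
```

View pics/l2.png

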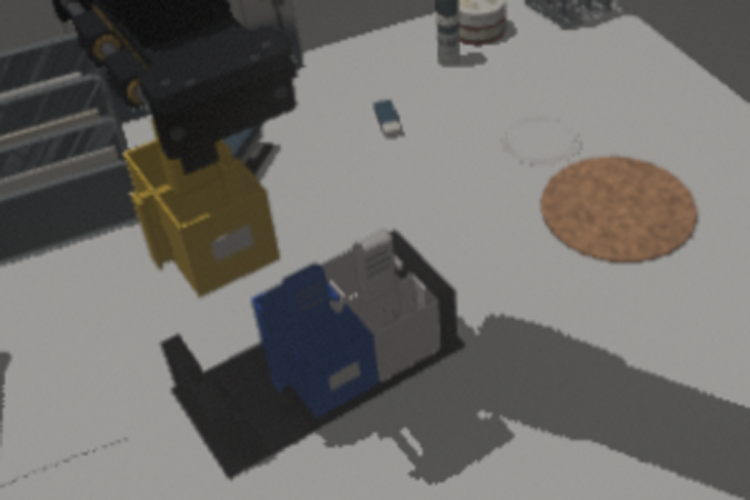

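Yellow hangs upright with its underside at about 0.18 m. Blue and white are unmoved and seated. I carry it to the mat.

servo_tool --series '[[[-0.02,0,0,0,0,0,0],[-0.06,0,0,0,0,0,0],[-0.11,0,0,0,0,0,0],[-0.17,0,0,0,0,0,0],[-0.23,0,0,0,0,0,0],[-0.29,0,0,0,0,0,0],[-0.35,0,0,0,0,0,0],[-0.41,0,0,0,0,0,0],[-0.47,0,0,0,0,0,0],[-0.53,0,0,0,0,0,0],[-0.59,0,0,0,0,0,0],[-0.65,0,0,0,0,0,0]]]'

```text
time_s: 7.5
tool_pos: [0.537, -0.0005, 0.2512]
tool_rot: [180.0, -0.0, 81.3]
force: [0.6, 0.7, -1.8]
grip_width: 0.0138
grasp_force: 20.0
```

servo_tool --series '[[[-0.06,0,0,0,0,0,0],[-0.12,0,0,0,0,0,0],[-0.18,0,0,0,0,0,0],[-0.24,0,0,0,0,0,0],[-0.3,0,0,0,0,0,0],[-0.36,0,0,0,0,0,0],[-0.42,0,0,0,0,0,0],[-0.48,0,0,0,0,0,0],[-0.54,0,0,0,0,0,0],[-0.6,0,0,0,0,0,0],[-0.63,0,0,0,0,0,0],[-0.64,0,0,0,0,0,0]]]'

```text
time_s: 8.5
tool_pos: [0.5075, -0.1906, 0.2513]
tool_rot: [180.0, 0.0, 81.1]
force: [-0.3, 0.2, -0.8]
grip_width: 0.0141
grasp_force: 20.0
```

```bash
python3 go.py .511 -.1895 .1 81.5
```

```text
pose [ 0.5075 -0.1906  0.2513] [179.98   0.    81.09] t 8.5 F [-0.3  0.2 -0.8] w 0.014109139230213853 19.97931189915107 q [-21.   5.  42.  97.  -3.  79.  12.]
shift [0.0054 0.0108 0.5042] turn [ 0.0001  0.     -0.0023]
```

servo_tool --series '[[[0.005,0.01,0.05,0,0,0,0],[0.005,0.01,0.1,0,0,0,0],[0.005,0.01,0.15,0,0,0,0],[0.005,0.01,0.2,0,0,0,0],[0.005,0.01,0.25,0,0,0,0],[0.005,0.01,0.3,0,0,0,0],[0.005,0.01,0.35,0,0,0,0],[0.005,0.01,0.4,0,0,0,0],[0.005,0.01,0.45,0,0,0,0],[0.005,0.01,0.5,0,0,0,0],[0.005,0.01,0.53,0,0,0,0],[0.005,0.01,0.54,0,0,0,0]]]'

```text
time_s: 9.5
tool_pos: [0.5112, -0.1852, 0.0875]
tool_rot: [-179.8, -0.0, 81.4]
force: [-0.8, 0.9, -1.2]
grip_width: 0.014
grasp_force: 20.0
```

servo_tool --series '[[[0,0,0.008,0,0,0,0],[0,0,0.016,0,0,0,0],[0,0,0.024,0,0,0,0],[0,0,0.032,0,0,0,0],[0,0,0.038,0,0,0,0],[0,0,0.042,0,0,0,0],[0,0,0.042,0,0,0,0]]]'

```text
time_s: 10.08
tool_pos: [0.5123, -0.1861, 0.0763]
tool_rot: [-180.0, -0.0, 81.4]
force: [0.2, -0.5, -1.1]
grip_width: 0.0139
grasp_force: 20.0
```

```bash
python3 rows.py m1; python3 go.py .511 -.1895 .076 81.5
```

```text
blue 280 [0.5537 0.1415 0.1007] 0.1135
white 249 [0.5445 0.0828 0.1   ] 0.1123
pose [ 0.5123 -0.1862  0.0764] [-180.     -0.     81.38] t 10.1333 F [-0.6  0.  -1.3] w 0.013931602566969863 19.979438028021832 q [-18.  15.  40. 109. -11.  60.  18.]
shift [-0.0116 -0.0026  0.0014] turn [-0.     -0.     -0.0007]
```

View pics/m1.png

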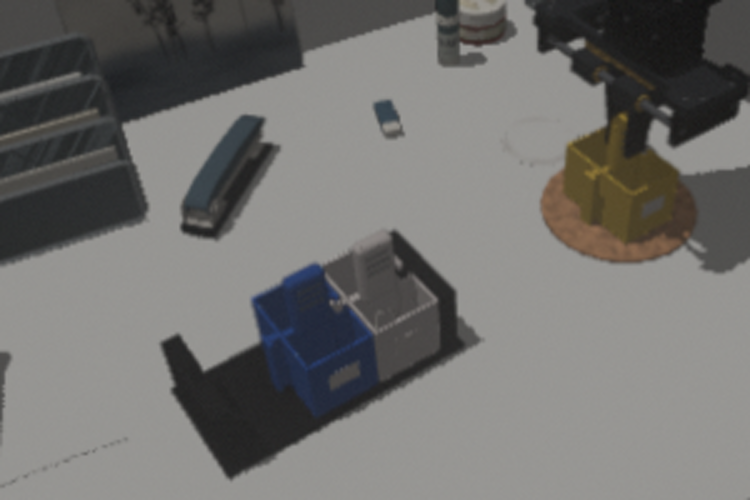

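The tub sits over the middle of the mat, around (620,195), upright and about to touch. I lower it until the force shows contact.

servo_tool --series '[[[0,0,0.003,0,0,0,0],[0,0,0.006,0,0,0,0],[0,0,0.006,0,0,0,0],[0,0,0.006,0,0,0,0]]]'

```text
time_s: 10.47
tool_pos: [0.5124, -0.1862, 0.0758]
tool_rot: [180.0, -0.0, 81.4]
force: [-3.4, 1.9, 6.6]
grip_width: 0.0137
grasp_force: 20.0
```

Contact: 6.6 N upward. I ease off, open and rise.

servo_tool --series '[[[0,0,-0.003,0,0,0,0],[0,0,-0.003,0,0,0,0.2],[0,0,-0.003,0,0,0,0.3],[0,0,-0.003,0,0,0,0.4],[0,0,-0.003,0,0,0,0.5],[0,0,-0.003,0,0,0,0.6],[0,0,-0.003,0,0,0,0.6],[0,0,-0.003,0,0,0,0.6],[0,0,-0.003,0,0,0,0.6]]]'

```text
time_s: 11.22
tool_pos: [0.5123, -0.1862, 0.0755]
tool_rot: [180.0, -0.0, 81.4]
force: [-0.4, 0.2, 0.4]
grip_width: 0.0503
grasp_force: 0.0
```

servo_tool --series '[[[0,0,-0.04,0,0,0,0.6],[0,0,-0.1,0,0,0,0.6],[0,0,-0.16,0,0,0,0.6],[0,0,-0.22,0,0,0,0.6],[0,0,-0.3,0,0,0,0.6],[0,0,-0.38,0,0,0,0.6],[0,0,-0.45,0,0,0,0.6],[0,0,-0.5,0,0,0,0.6],[0,0,-0.5,0,0,0,0.6],[0,0,-0.5,0,0,0,0.6],[0,0,-0.5,0,0,0,0.6],[0,0,-0.5,0,0,0,0.6]]]'

```text
time_s: 12.22
tool_pos: [0.5116, -0.1859, 0.2245]
tool_rot: [-179.9, -0.0, 81.4]
force: [-0.7, 0.7, -0.2]
grip_width: 0.0521
grasp_force: 0.0
```

```bash
python3 rows.py f1
python3 - <<'E'
import numpy as np
from h import cloud
from cell import eyes,get_obs
o=get_obs(); print(o["time_s"],o["tool_pos"],o["force"].round(1),o["grip_width"])
P,ok=cloud(eyes.read_camera("scene"))
q=P[ok&(np.hypot(P[...,0]-.511,P[...,1]+.187)<.06)&(P[...,2]>.08)&(P[...,2]<.135)]
t=q[q[:,2]>.105]; print(len(q),q.mean(0),q[:,2].max(),t.mean(0))
E
```

```text
blue 280 [0.5538 0.1414 0.1005] 0.114
white 247 [0.5445 0.0827 0.1002] 0.1124
12.2667 [ 0.51163546 -0.1859407   0.22446944] [ 0.6  0.4 -0. ] 0.052271815607771
190 [ 0.50846273 -0.1789855   0.09883313] 0.11339703642859811 [ 0.50967288 -0.18155325  0.10941506]
```

View pics/f1.png

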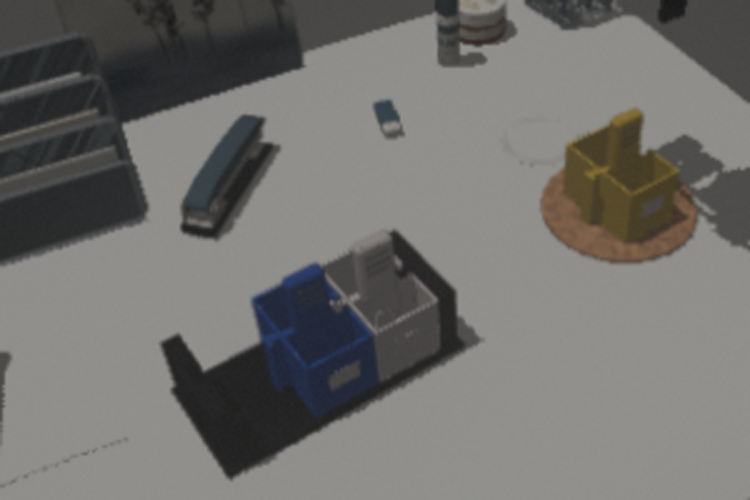

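The yellow tub stands upright, centred on the mat within about 5 mm. Blue and white are unmoved, and the gripper is clear.

```bash
python3 -c "
from cell import env
print(env.sign_off())"
```

```text
the job is handed in; nothing more can be done
None
```

The job is handed in: the yellow tub was lifted straight out and stands upright within about 5 mm of the cork mat's centre, and the blue and white tubs are still seated; sign-off returned no verdict.

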